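Unhood the light-detector wand and hold it to the console's light port

ROBOT

A 6-joint arm with a two-finger parallel gripper is mounted at the origin on the work surface. World frame = base frame: x ahead of the robot, y to its left, z up, the work surface at z = 0. Lengths are in m, angles in rad, forces in N, time in s.
With the tool pointing down it reaches from about 0.35 to 0.775 m from the base axis. Payload 5.5 kg.
Tool frame: the origin (TCP) lies at the very end of the fingers, on their centre line; the grasp point (between the pads) lies 19 mm behind it; z points along the fingers, y is the direction in which the jaws open and shut (so a half turn about z gives the same grasp; the last joint's range is limited). The gripper opens to 85 mm and grips with 20 to 120 N. Pads are 22 mm wide; open, the fingers measure 114 mm over their backs; the gripper's body (76 mm by 85 mm) begins 54 mm behind the grasp point. The pads swing forward as they close: fully open they stand 13 mm farther back than shut.
Start: joints at [1.08, 0.313, 0.046, 1.304, 0, 1.431], TCP at [0.198, 0.54, 0.231] pointing down, gripper open.
Joint ranges: [-2.76, 2.76], [-0.86, 1.69], [-1.03, 1.26], [-2.2, 2.34], [-1.47, 1.5], [-3.14, 3.14]. Speed limits (rad/s): [2.57, 2.57, 3.14, 3.14, 3.14, 3.14].

INTERFACE

Orientations are given as a unit quaternion [w, x, y, z].
In Python, from workcell import get_state, imaging, env, spotter gives the robot as it stands.
- The arm moves only by the tool play_rows, never from a script. Its argument "moves" is a list of rows, each an object with "claw": the finger opening in cm, from 0 to 8.54; "delta_pos": the shift along the tool's x, y, z in cm, a list of three; "twist": the turn about the tool's z in degrees. A call has 1 to 12 rows; each row is the pose to reach, as a shift and turn from the pose commanded when the call began, along the tool's axes at that moment; what a row does not reach only later rows make up. A row lasts 1/8 s, in which the tool goes at most 62.5 mm and 10.7 degrees, less where a joint would pass 70% of its speed; a pose out of reach is approached as far as the arm can. A call with a gripper value outside its range is refused whole. The fingers move at their own pace and stop on an object; "force" is the grip in N (left out, the last holds). Time passes only in rows, so rows that repeat a pose let the fingers close. It gives the time, the measured TCP pose, the force and the opening at its end, in the units of the state.
- get_state(): the state, without advancing time (a new reading comes with each control period).
- imaging.read_camera(name): name is "side" or "top"; returns the picture (400x640x3 uint8, red, green, blue); there is no depth.
- imaging.camera_info(name): a dict with "fx", "fy", "cx", "cy" (pixels), "world_to_cam" (4x4, takes a point from world to camera coordinates). Camera axes: x right, y down, z forward; pixel columns grow to the right and rows downward; lengths in m; the calibration is good to about 2 mm. A picture is of the moment at which its call begins. camera_info takes no time and is no camera call.
- env.hand_in(): hands the job in, once; it reports no verdict.
Trained networks look in the newest picture that a camera, given by its name, has taken for a name from the list of things; names that differ only in an ending like _2 or _b are one class to them, and where a whole thing is asked for, a point or a joint stands for the part that bears it (a point fixed in the world has none). Each returns a list of dicts, best first, with "conf" (0 to 1); they miss things now and then, are a little off and sometimes report something else, mostly with a low value. They report only what shows in the picture. A call takes as long as a camera call. They do not tell look-alikes from the thing itself.
- spotter.spot_in(camera, query): "extent" ([left, top, right, bottom] in pixels, round what is visible of it).
The state is a dict: "clock": time; "joint_pos": joint angles; "qvel": joint speeds; "tau": joint torques, N m; "tcp_pos": TCP position; "orientation": TCP orientation; "wrist_force": force on the tool from outside, world axes, zero at the start; "ft_torque": the same for the moment, N m; "finger_gap": finger opening in m.
Only numpy, scipy, OpenCV 4.12 (cv2) and the standard library are available. Lean on these libraries where they do the work, as an engineer would, in place of code of your own. Each camera call takes 0.05 s, during which the arm holds its last target. There are 200 camera calls.

TASK

Check the light port on the sloping panel of the grey console: take the red hood off the detector wand by its handle and hang it by that handle on the double hook, across both prongs. Then draw the yellow wand out of its blue holder, turn it and hold it raised with its steel tip centred in front of the orange port and square to the panel, about two centimetres off and touching nothing but your gripper; finish while still holding it there, steady. Do not knock the wand against the console, and leave the other things on the bench where they are.

Things in the scene. Friction and masses are not known exactly. Their poses are not given: they have to be found in the camera images.
- holder: Blue holder block, fixed, 90 (x) by 150 (y) by 65 mm high; origin at the centre of its underside, z up, upright. In its top centre a round hole, 23 mm wide and 55 mm deep, holds the wand. It may stand on the robot's left or right.
- hood_bar (a point): Centre of the red hood's handle: a level steel bar 10 mm thick, 116 mm long, along this frame's y; z up. Two 8 mm uprights at y = +-56 mm carry it. Bar centre 60 mm above the hood's top, 152 mm above its rim. Nothing else is near the bar. The hood stands loose on the holder, over the wand.
- hood: Red hood: an upside-down open box, 60 (x) by 130 (y) by 92 mm high, 3 mm walls, about 0.16 kg; origin at the centre of its open underside, z up, same axes as hood_bar. The wand reaches 80 mm up into it, so it must rise 85 mm or more before moving sideways.
- hook_seat (a point): Midway between the double hook's two prongs, where the centre of the hood's bar lies when it hangs well; z up; the bar then lies along this frame's y. It goes on from the open end (-x side), over the tips, with the hood below the prongs. Prongs: level 8 mm rods at y = +-36 mm, tops 5 mm below this point, from x = +60 mm (they bend down there) to x = -35 mm, then turned up to x = -48 mm, 14 mm above this point.
- hook: The fixed double hook: two bent rods on a dark steel foot 160 by 100 by 12 mm; origin on the table below hook_seat (215 mm lower), its prongs pointing to -x (towards the robot), same axes. It stands on the other side from the holder.
- wand_grip (a point): Centre of the wand's yellow handle; z runs from the wand's tip to its handle end (up, at the start). Handle square, 24 by 24 mm (sides along x and y), 73 mm long (+-36.5 mm from here). Below it a black collar (32 mm wide, 7 mm thick) rests on the holder's top; below that the steel tube (18 mm wide, 50 mm long) stands in the hole. 0.15 kg. Under the hood at the start.
- wand_tip (a point): Centre of the end face of the wand's steel tube, 93.5 mm from wand_grip along -z; same axes.
- wand: The wand: origin at its tip, same axes as wand_tip.
- port: Orange light port, a disc 28 mm wide with a white middle, 6 mm proud of the console's sloping panel. Origin at the centre of its face; z points straight out of the panel (upward and towards the robot, 35 degrees from vertical), y is level.
- console: Grey fixed console with a black panel sloping at 35 degrees from level that faces up and to the robot, 180 mm wide (y), 200 mm deep (x from -80 to +120 mm), 141 mm high; origin on the table under it, z up. The port's centre lies 18 mm before (-x) and 100 mm above the origin.
- screwdriver: Bystander: loose orange-handled screwdriver, 150 mm long, lying in front of the console.
- jar: Bystander: loose jar, 56 mm wide, 75 mm high; origin at the centre of its underside.
- mug: Bystander: loose blue mug, 76 mm wide, 90 mm high; origin at the centre of its underside.
- foam: Bystander: loose pale blue foam block, 90 by 60 by 45 mm; origin at the centre of its underside.
- attenuator: Bystander: small loose aluminium box with brass ends, 88 by 35 by 30 mm; origin at the centre of its underside.
- tray: Bystander: loose grey parts tray, 110 by 80 by 35 mm; origin at the centre of its underside.
Things that resemble listed ones, but are neither listed nor needed, are in the scene too. Leave any purple or turquoise look-alike of the hook alone.

How it is judged:
By the outcome, as a careful person would: the job done as asked, in the order asked, and still so for the second after the job is handed in, while the arm keeps its last pose, push and grip.
It also fails if it takes over 59 s, if anything falls off the work surface, if the arm or the gripper's body presses on something with over 40 N, if the wrist force passes 120 N, or if a joint passes its speed limit or range.

## Working session

There is one attempt and no reset: what is moved stays moved. The work goes in short steps, Python scripts to look and compute and a tool call to move; the robot and the scene stay as the last step left them, time stands still between calls to the robot, and variables do not carry over. Pictures are saved under pics/ and viewed, about 8 in all and at most 12, crops included, and the job is handed in when it is done.

Besides the shell and the picture viewer there is one more tool, called after "Emit:" as name([rows], argument=value, ...), one row to a line, values as JSON. play_rows: Moves the arm, as the interface text tells. Its arguments: {"type":"object","properties":{"moves":{"type":"array"},"force":{"type":"number"}},"required":["moves"]}

```bash
mkdir -p pics; ls; python3 - <<'E'
from workcell import get_state, imaging, env, spotter
import cv2,numpy as np
for c in("side","top"):
    im=imaging.read_camera(c); cv2.imwrite(f"pics/{c}0.png",im[:,:,::-1])
    i=imaging.camera_info(c); print(c,i)
    for n in("holder","hood","hood_bar","hook","console","port","screwdriver","jar","mug","foam","attenuator","tray"):
        print(n,[(round(d["conf"],2),[round(v) for v in d["extent"]]) for d in spotter.spot_in(c,n)][:3])
print(get_state())
a=[cv2.imread(f"pics/{c}0.png") for c in("side","top")]
E
```

```text
pics
side {'fx': 420.786562999796, 'fy': 420.786562999796, 'cx': 318.4455259270959, 'cy': 204.7285325846489, 'world_to_cam': array([[ 0.98365531, -0.17950034,  0.01420797, -0.51306728],
       [-0.08552783, -0.53520782, -0.84037942,  0.15978929],
       [ 0.1584526 ,  0.8254285 , -0.54181229,  1.22310101],
       [ 0.        ,  0.        ,  0.        ,  1.        ]])}
holder [(0.76, [320, 291, 384, 354])]
hood [(0.57, [327, 241, 385, 331])]
hood_bar [(0.65, [326, 241, 382, 328])]
hook [(0.81, [214, 217, 279, 309]), (0.67, [215, 128, 261, 192]), (0.62, [279, 133, 330, 206])]
console [(0.72, [352, 187, 432, 261])]
port [(0.4, [377, 209, 384, 217])]
screwdriver [(0.72, [290, 235, 303, 266])]
jar [(0.82, [347, 171, 363, 200]), (0.39, [323, 292, 384, 355])]
mug [(0.69, [396, 259, 430, 307])]
foam [(0.7, [295, 148, 316, 167]), (0.43, [280, 133, 329, 204])]
attenuator [(0.87, [409, 314, 435, 352])]
tray [(0.81, [356, 372, 425, 400])]
top {'fx': 418.2279299245926, 'fy': 418.2279299245926, 'cx': 317.66120818224033, 'cy': 195.18212591796143, 'world_to_cam': array([[ 0.00927731, -0.99976081, -0
[... 814 characters left out ...]
143, 448, 159])]
tray []
{'clock': 1.3, 'joint_pos': array([ 1.08039559e+00,  3.13179105e-01,  4.61114872e-02,  1.30357770e+00,
       -1.03828564e-05,  1.43120063e+00]), 'qvel': array([-0.00108754,  0.00115356,  0.00113749,  0.00033783,  0.00079837,
        0.00045083]), 'tau': array([ 2.03065765e-04, -4.80470574e+01,  2.98813909e+01,  4.98749323e-04,
       -1.41977994e-04, -1.01094292e-05]), 'tcp_pos': array([0.19763718, 0.54002649, 0.23133979]), 'orientation': array([2.83282772e-05, 1.74504492e-01, 9.84656375e-01, 7.01806778e-05]), 'wrist_force': array([ 0.24564441, -0.10507385,  0.24273754]), 'ft_torque': array([-0.02727882,  0.0316515 , -0.04920038]), 'finger_gap': 0.08540320540378549}
```

View pictures.

View pics/side0.png

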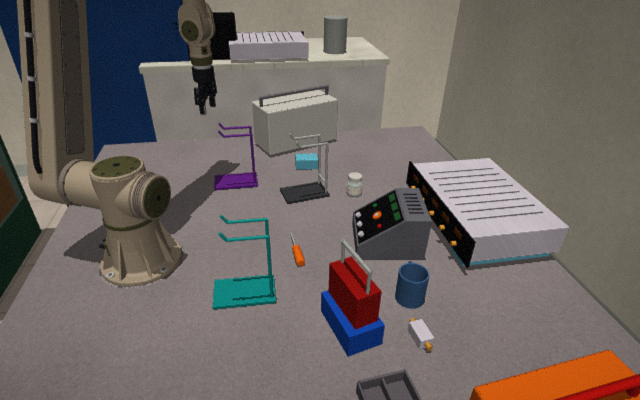

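View pics/top0.png

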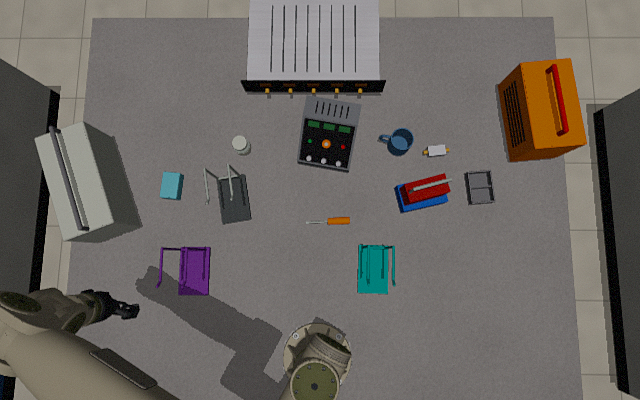

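```bash
python3 - <<'E'
import cv2,numpy as np
s=cv2.imread("pics/side0.png");t=cv2.imread("pics/top0.png")
def crop(im,x,y,w,h,k):
    c=cv2.resize(im[y:y+h,x:x+w],None,fx=k,fy=k,interpolation=cv2.INTER_CUBIC)
    for i in range(0,w,10):
        cv2.line(c,(i*k,0),(i*k,4 if i%20 else 9),(255,255,255),1)
        if i%20==0: cv2.putText(c,str(x+i),(i*k+2,18),0,.35,(255,255,255),1)
    for j in range(0,h,10):
        cv2.line(c,(0,j*k),(4 if j%20 else 9,j*k),(255,255,255),1)
        if j%20==0: cv2.putText(c,str(y+j),(10,j*k+4),0,.35,(255,255,255),1)
    return c
def lay(l): return np.hstack([cv2.copyMakeBorder(c,0,0,0,2,cv2.BORDER_CONSTANT) for c in l])
a=lay([crop(t,390,160,66,60,6),crop(t,195,155,66,75,6)[:360]])
b=lay([crop(s,318,236,70,120,5)[:600],crop(s,275,125,60,80,6)[:600]][:1])
cv2.imwrite("pics/c1.png",lay([crop(t,390,160,66,75,6),crop(t,195,155,66,75,6)]))
cv2.imwrite("pics/c2.png",lay([crop(s,318,236,70,120,5),cv2.copyMakeBorder(crop(s,275,125,70,85,6),0,90,0,0,cv2.BORDER_CONSTANT)]))
cv2.imwrite("pics/c3.png",lay([crop(t,290,95,80,85,5),crop(s,347,180,80,85,5)]))
E
```

```text
(no output)
```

View pics/c1.png

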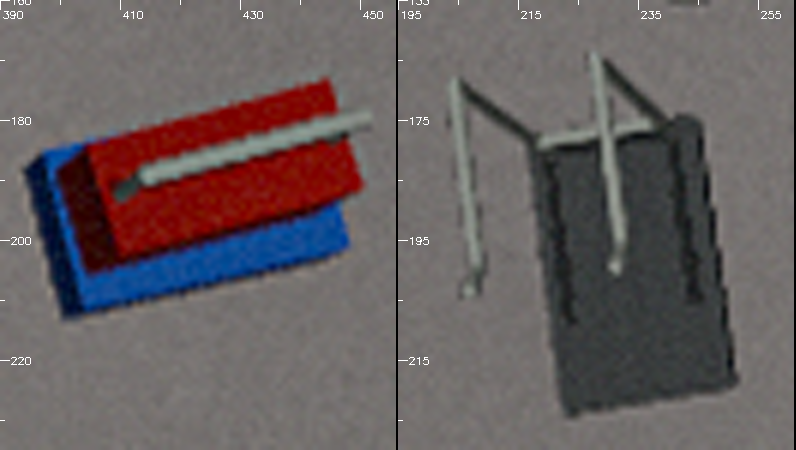

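View pics/c2.png

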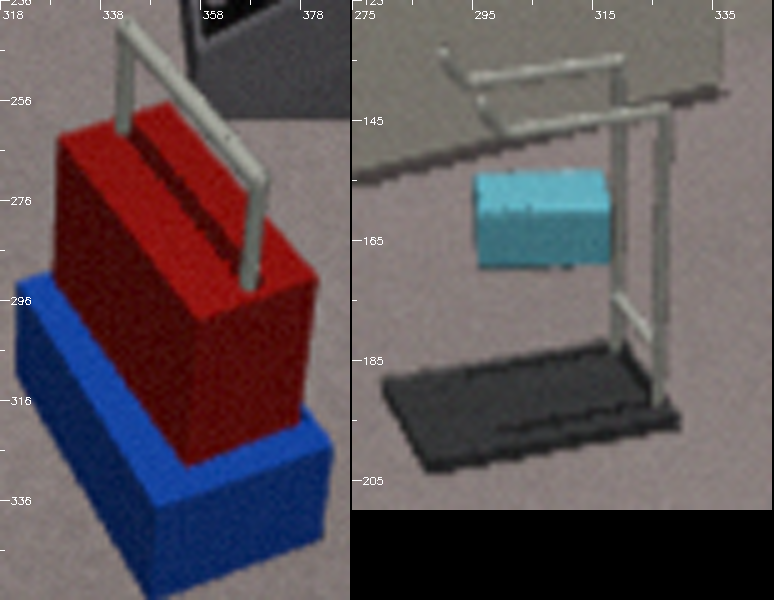

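View pics/c3.png

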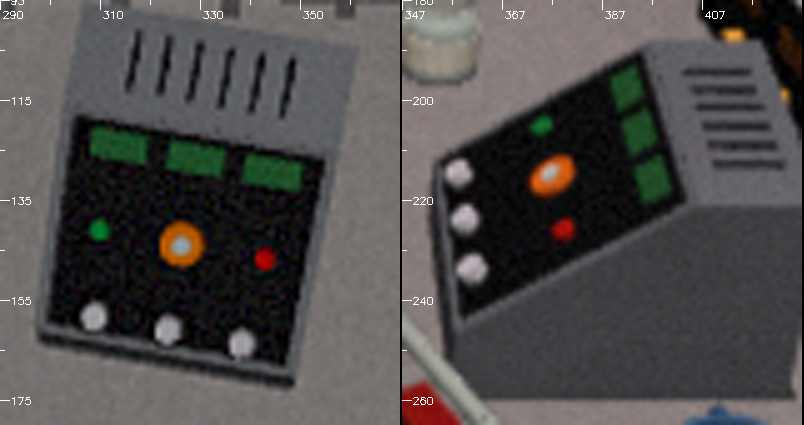

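```bash
cat > h.py <<'E'
import numpy as np
from scipy.optimize import least_squares
from scipy.spatial.transform import Rotation as R
from workcell import imaging
C={c:imaging.camera_info(c) for c in("side","top")}
def proj(c,P):
    i=C[c];P=np.atleast_2d(P)@i["world_to_cam"][:3,:3].T+i["world_to_cam"][:3,3]
    return np.c_[i["fx"]*P[:,0]/P[:,2]+i["cx"],i["fy"]*P[:,1]/P[:,2]+i["cy"]]
def fit(obs,p0):
    def res(p):
        r=[]
        for c in("side","top"):
            o=np.array([q[1:] for q in obs if q[0]==c]);
            if not len(o):continue
            X=o[:,:3]@R.from_euler("z",p[2]).as_matrix().T+[p[0],p[1],p[3] if len(p)>3 else 0]
            r.append((proj(c,X)-o[:,3:]).ravel())
        return np.concatenate(r)
    s=least_squares(res,p0,loss="soft_l1")
    return s.x,res(s.x).reshape(-1,2).round(1).tolist()
E
cat > f.py <<'E'
from h import *
T,S="top","side"
hook=[(T,.06,.036,.206,204.4,168.8),(T,-.035,.036,.206,207.7,199.2),(T,-.048,.036,.225,206.7,203.2),
(T,.06,-.036,.206,227.7,164.2),(T,-.035,-.036,.206,231.6,195.7),(T,-.048,-.036,.225,230.7,199.6),
(S,.06,.036,.206,319.2,134.2),(S,-.035,.036,.206,294.2,137.9),(S,-.048,.036,.225,289.4,132.9),
(S,.06,-.036,.206,327.2,142.4),(S,-.035,-.036,.206,300.4,146.7),(S,-.048,-.036,.225,296.2,140.9)]
hood=[(T,0,.058,.152,413.7,189.1),(T,0,-.058,.152,451.6,179.3),(S,0,.058,.152,343,239.6),(S,0,-.058,.152,370.6,271.6),
(T,.03,.065,.092,404.6,183.7),(T,.03,-.065,.092,444.6,172.9),(T,-.03,-.065,.092,449.9,191.3),(T,-.03,.065,.092,409.9,202.1),
(S,-.03,.065,.092,329.2,263),(S,.03,.065,.092,351.6,256),(S,-.03,-.065,.092,357.6,299.6),(S,.03,-.065,.092,381.2,291),(S,-.03,-.065,0,355.2,328.6),(S,.03,-.065,0,377.6,319.6)]
hold=[(S,-.045,-.075,.065,348.6,337),(S,.045,-.075,.065,384,324.2),(S,-.045,.075,.065,320.6,292.6),(S,-.045,-.075,0,348.6,355.2),(S,.045,-.075,0,382.2,343.2),
(T,-.045,.075,.065,403.7,211.6),(T,-.045,-.075,.065,447.6,200.4)]
con=[(T,-.018,0,.1,325.8,143.4),(S,-.018,0,.1,376.6,214.4),(T,-.08,.09,.049,297.6,161),(T,-.08,-.09,.049,348,170.2),(T,.051,.09,.141,304.6,117.6),(T,.051,-.09,.141,354.8,126.2),
(S,.051,-.09,.141,403.2,221),(S,.051,.09,.141,395.2,189.2),(S,-.08,.09,.049,353.6,211.6),(S,-.08,-.09,.049,357.2,243.6)]
for n,o,p in(("hook",hook,[.55,.25,.1]),("hood",hood,[.5,-.3,.2,.065]),("hold",hold,[.5,-.3,.2]),("con",con,[.6,0,-.1])):
    for q in (p,p[:3]+[p[3] if len(p)>3 else 0]):
        x,r=fit(o,q); print(n,x.round(4),"deg",np.degrees(x[2]).round(1))
    print(r)
E
python3 f.py
```

```text
hook [0.5305 0.2949 0.1684] deg 9.6
hook [0.53   0.2931 0.168  0.004 ] deg 9.6
[[0.0, 0.1], [-0.8, -0.1], [0.2, 0.2], [-0.7, 0.1], [-0.6, -0.5], [-0.3, 0.5], [-0.4, -0.6], [0.1, 0.1], [-0.2, -0.4], [0.1, 0.2], [0.3, -0.3], [0.3, -0.8]]
hood [ 0.539  -0.3369  0.277   0.0674] deg 15.9
hood [ 0.539  -0.3369  0.277   0.0674] deg 15.9
[[-0.3, 0.9], [-0.6, 0.1], [-0.3, -0.4], [-0.4, -0.5], [-0.3, -0.2], [0.1, -0.3], [-0.5, 0.6], [-0.1, 0.6], [-0.3, -0.4], [-0.1, -1.1], [-0.4, -0.5], [0.2, -0.9], [1.0, -0.7], [0.1, -0.2]]
hold [ 0.5364 -0.341   0.2512] deg 14.4
hold [ 5.365e-01 -3.409e-01  2.519e-01 -3.000e-04] deg 14.4
[[0.7, 0.1], [0.4, -0.2], [-0.3, -0.5], [-0.9, 1.1], [-0.6, -0.1], [-0.3, -0.4], [0.2, -0.3]]
con [ 0.7068 -0.0279 -0.1943] deg -11.1
con [ 7.067e-01 -2.810e-02 -1.949e-01  4.000e-04] deg -11.2
[[-1.1, 0.3], [1.9, 0.2], [0.8, -1.2], [-1.4, 0.1], [-1.7, 2.9], [-0.0, 0.6], [-1.6, -0.6], [0.4, 0.6], [-2.1, -2.9], [3.0, -0.8]]
```

```bash
cat >> h.py <<'E'
from workcell import get_state
def go(x,y,z,phiy):
    """delta (cm, tool axes) and twist (deg) from the current pose to TCP x,y,z with jaw axis at world angle phiy (deg)"""
    s=get_state();M=R.from_quat(s["orientation"],scalar_first=True).as_matrix()
    d=M.T@(np.array([x,y,z])-s["tcp_pos"])*100
    cur=np.degrees(np.arctan2(M[1,1],M[0,1])); tw=-((phiy-cur+180)%360-180)
    print("d",d.round(2),"tw",round(tw,1),"cur jaw",round(cur,1),"j6",round(np.degrees(s["joint_pos"][5])),"t",s["clock"])
E
python3 - <<'E'
from h import *
go(.539,-.337,.33,15.9); go(.539,-.337,.198,15.9)
E
```

```text
d [-62.2  -70.63  -9.87] tw 54.0 cur jaw 69.9 j6 82 t 1.3
d [-62.2  -70.63   3.33] tw 54.0 cur jaw 69.9 j6 82 t 1.3
```

Emit:
play_rows([
  {"claw": 8.5, "delta_pos": [0, 0, -6], "twist": 0},
  {"claw": 8.5, "delta_pos": [-3, -3.5, -10], "twist": 5},
  {"claw": 8.5, "delta_pos": [-7, -8, -10], "twist": 10},
  {"claw": 8.5, "delta_pos": [-11, -12.5, -10], "twist": 16},
  {"claw": 8.5, "delta_pos": [-15, -17, -10], "twist": 22},
  {"claw": 8.5, "delta_pos": [-19, -21.6, -10], "twist": 28},
  {"claw": 8.5, "delta_pos": [-23, -26, -10], "twist": 34},
  {"claw": 8.5, "delta_pos": [-27, -30.6, -10], "twist": 40},
  {"claw": 8.5, "delta_pos": [-31, -35, -10], "twist": 46},
  {"claw": 8.5, "delta_pos": [-35, -39.7, -10], "twist": 50},
  {"claw": 8.5, "delta_pos": [-39, -44.3, -10], "twist": 54},
  {"claw": 8.5, "delta_pos": [-43, -48.8, -10], "twist": 54},
], force=60)

```text
clock: 2.8
tcp_pos: [0.4341, -0.0682, 0.3316]
orientation: [0.0, 0.603, 0.798, 0.0]
wrist_force: [1.5, 0.1, -0.0]
finger_gap: 0.085
```

Emit:
play_rows([
  {"claw": 8.5, "delta_pos": [0, 0, 0], "twist": 0},
])

```text
clock: 2.92
tcp_pos: [0.4348, -0.0697, 0.3306]
orientation: [-0.0, 0.605, 0.796, -0.0]
wrist_force: [-0.5, -0.4, -0.6]
finger_gap: 0.0853
```

```bash
python3 - <<'E'
from h import *
go(.539,-.337,.30,15.9); go(.539,-.337,.198,15.9)
E
```

```text
d [-28.55   2.88   3.06] tw -0.4 cur jaw 15.5 j6 55 t 2.925
d [-28.55   2.88  13.26] tw -0.4 cur jaw 15.5 j6 55 t 2.925
```

Emit:
play_rows([
  {"claw": 8.5, "delta_pos": [-5, 0.5, 0], "twist": 0},
  {"claw": 8.5, "delta_pos": [-10, 1, 0], "twist": 0},
  {"claw": 8.5, "delta_pos": [-15, 1.5, 0], "twist": 0},
  {"claw": 8.5, "delta_pos": [-20, 2, 0], "twist": 0},
  {"claw": 8.5, "delta_pos": [-25, 2.6, 1], "twist": -0.4},
  {"claw": 8.5, "delta_pos": [-28.5, 2.9, 3], "twist": -0.4},
  {"claw": 8.5, "delta_pos": [-28.5, 2.9, 6], "twist": -0.4},
  {"claw": 8.5, "delta_pos": [-28.5, 2.9, 9], "twist": -0.4},
  {"claw": 8.5, "delta_pos": [-28.5, 2.9, 12], "twist": -0.4},
  {"claw": 8.5, "delta_pos": [-28.5, 2.9, 13.2], "twist": -0.4},
  {"claw": 8.5, "delta_pos": [-28.5, 2.9, 13.2], "twist": -0.4},
])

```text
clock: 4.3
tcp_pos: [0.5397, -0.3311, 0.199]
orientation: [-0.001, 0.599, 0.801, 0.0]
wrist_force: [0.5, 0.6, 0.6]
finger_gap: 0.0852
```

```bash
python3 - <<'E'
from h import *
import cv2
go(.539,-.337,.198,15.9)
s=imaging.read_camera("side");t=imaging.read_camera("top")
a=cv2.resize(s[190:340,290:430],None,fx=2.8,fy=2.8,interpolation=2);b=cv2.resize(t[110:260,370:510],None,fx=2.8,fy=2.8,interpolation=2)
cv2.imwrite("pics/g1.png",np.hstack([a,b])[:,:,::-1])
E
```

```text
d [-0.55 -0.23  0.1 ] tw 0.5 cur jaw 16.4 j6 35 t 4.3
```

View pics/g1.png

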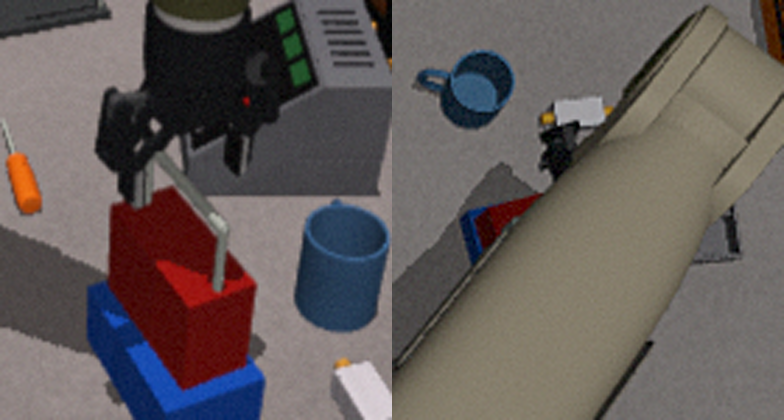

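Emit:
play_rows([
  {"claw": 8.5, "delta_pos": [-0.5, -0.2, 0.1], "twist": 0.5},
  {"claw": 3, "delta_pos": [-0.5, -0.2, 0.1], "twist": 0.5},
  {"claw": 0, "delta_pos": [-0.5, -0.2, 0.1], "twist": 0.5},
  {"claw": 0, "delta_pos": [-0.5, -0.2, 0.1], "twist": 0.5},
  {"claw": 0, "delta_pos": [-0.5, -0.2, 0.1], "twist": 0.5},
  {"claw": 0, "delta_pos": [-0.5, -0.2, 0.1], "twist": 0.5},
  {"claw": 0, "delta_pos": [-0.5, -0.2, 0.1], "twist": 0.5},
  {"claw": 0, "delta_pos": [-0.5, -0.2, 0.1], "twist": 0.5},
])

```text
clock: 5.4
tcp_pos: [0.5392, -0.3376, 0.1984]
orientation: [0.0, 0.603, 0.798, -0.0]
wrist_force: [-1.5, 0.2, 1.5]
finger_gap: 0.0076
```

```bash
python3 - <<'E'
from h import *
s=get_state();print(s["tcp_pos"],s["finger_gap"],s["wrist_force"],s["ft_torque"])
go(.539,-.337,.198,15.9)
E
```

```text
[ 0.53919329 -0.33761182  0.19840022] 0.007605174221967849 [-1.47503313  0.15025172  1.52672731] [-0.09597216  0.10785394 -0.00888744]
d [ 0.06 -0.    0.04] tw -0.1 cur jaw 15.8 j6 35 t 5.4
```

Emit:
play_rows([
  {"claw": 0, "delta_pos": [0, 0, -0.5], "twist": 0},
  {"claw": 0, "delta_pos": [0, 0, -2], "twist": 0},
  {"claw": 0, "delta_pos": [0, 0, -4], "twist": 0},
  {"claw": 0, "delta_pos": [0, 0, -6], "twist": 0},
  {"claw": 0, "delta_pos": [0, 0, -8], "twist": 0},
  {"claw": 0, "delta_pos": [0, 0, -10], "twist": 0},
  {"claw": 0, "delta_pos": [0, 0, -12], "twist": 0},
  {"claw": 0, "delta_pos": [0, 0, -13], "twist": 0},
  {"claw": 0, "delta_pos": [0, 0, -13], "twist": 0},
])

```text
clock: 6.52
tcp_pos: [0.5395, -0.3378, 0.3293]
orientation: [0.001, 0.603, 0.798, 0.0]
wrist_force: [-0.1, 0.2, -1.3]
finger_gap: 0.0076
```

```bash
python3 - <<'E'
from h import *
import cv2
s=get_state();print(s["tcp_pos"],s["finger_gap"],s["wrist_force"],s["ft_torque"])
a=np.radians(9.6);go(.530-.12*np.cos(a),.294-.12*np.sin(a),.30,9.6)
i=imaging.read_camera("side");t=imaging.read_camera("top")
cv2.imwrite("pics/g2.png",cv2.resize(i[130:360,280:440],None,fx=2.5,fy=2.5,interpolation=2)[:,:,::-1])
E
```

```text
[ 0.53954976 -0.33777828  0.32931103] 0.007648356688558647 [-0.13985981  0.18447998 -1.26890348] [0.00525404 0.01085459 0.00344927]
d [62.35  4.36  2.84] tw 6.2 cur jaw 15.8 j6 35 t 6.525
```

View pics/g2.png

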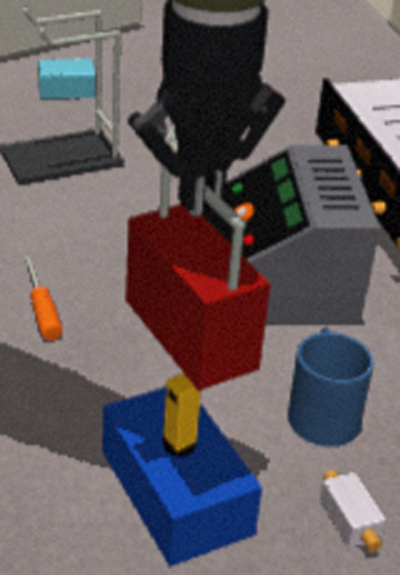

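Emit:
play_rows([
  {"claw": 0, "delta_pos": [1, 0.1, 0], "twist": 0.5},
  {"claw": 0, "delta_pos": [3, 0.2, 0], "twist": 1},
  {"claw": 0, "delta_pos": [6, 0.4, 0], "twist": 1.5},
  {"claw": 0, "delta_pos": [10, 0.7, 0], "twist": 2},
  {"claw": 0, "delta_pos": [14, 1, 0], "twist": 2.5},
  {"claw": 0, "delta_pos": [18, 1.3, 0], "twist": 3},
  {"claw": 0, "delta_pos": [22, 1.5, 0], "twist": 3.5},
  {"claw": 0, "delta_pos": [26, 1.8, 0], "twist": 4},
  {"claw": 0, "delta_pos": [30, 2.1, 0], "twist": 4.5},
  {"claw": 0, "delta_pos": [34, 2.4, 0], "twist": 5},
  {"claw": 0, "delta_pos": [37, 2.6, 0], "twist": 5.5},
  {"claw": 0, "delta_pos": [40, 2.8, 0], "twist": 6.2},
])

```text
clock: 8.12
tcp_pos: [0.4559, 0.0565, 0.3278]
orientation: [-0.0, 0.645, 0.764, -0.0]
wrist_force: [0.4, 0.4, -2.0]
finger_gap: 0.0081
```

Emit:
play_rows([
  {"claw": 0, "delta_pos": [3, 0.2, 0], "twist": 0},
  {"claw": 0, "delta_pos": [6.5, 0.4, 0], "twist": 0},
  {"claw": 0, "delta_pos": [10, 0.6, 0], "twist": 0},
  {"claw": 0, "delta_pos": [13.5, 0.8, 0], "twist": 0},
  {"claw": 0, "delta_pos": [17, 1.0, 0], "twist": 0},
  {"claw": 0, "delta_pos": [19.5, 1.2, 0], "twist": 0},
  {"claw": 0, "delta_pos": [21.5, 1.3, 0], "twist": 0},
  {"claw": 0, "delta_pos": [22.5, 1.4, 0], "twist": 0},
  {"claw": 0, "delta_pos": [22.5, 1.4, 0], "twist": 0},
])

```text
clock: 9.25
tcp_pos: [0.4329, 0.2794, 0.328]
orientation: [-0.0, 0.645, 0.764, -0.0]
wrist_force: [-0.3, 0.1, -1.2]
finger_gap: 0.0075
```

```bash
python3 - <<'E'
from h import *
s=get_state();print(s["tcp_pos"],s["finger_gap"],s["wrist_force"],s["ft_torque"])
a=np.radians(9.6)
for d,z in((.12,.245),(.06,.245),(0,.245),(0,.198)): go(.530-d*np.cos(a),.294-d*np.sin(a),z,9.6)
E
```

```text
[0.43293878 0.27938783 0.32797727] 0.0075305566244656804 [-0.3200555   0.10251874 -1.24420767] [-0.05212876 -0.04182404 -0.03552307]
d [-0.17 -2.18  8.3 ] tw 0.1 cur jaw 9.7 j6 104 t 9.25
d [-0.18  3.82  8.3 ] tw 0.1 cur jaw 9.7 j6 104 t 9.25
d [-0.19  9.82  8.29] tw 0.1 cur jaw 9.7 j6 104 t 9.25
d [-0.18  9.82 12.99] tw 0.1 cur jaw 9.7 j6 104 t 9.25
```

Emit:
play_rows([
  {"claw": 0, "delta_pos": [0, -1, 0.5], "twist": 0},
  {"claw": 0, "delta_pos": [-0.2, -2, 2], "twist": 0},
  {"claw": 0, "delta_pos": [-0.2, -2, 4], "twist": 0},
  {"claw": 0, "delta_pos": [-0.2, -2, 6], "twist": 0},
  {"claw": 0, "delta_pos": [-0.2, -2, 8], "twist": 0},
  {"claw": 0, "delta_pos": [-0.2, -2, 9.4], "twist": 0},
  {"claw": 0, "delta_pos": [-0.2, -2, 9.9], "twist": 0},
  {"claw": 0, "delta_pos": [-0.2, -2, 9.9], "twist": 0},
])

```text
clock: 10.25
tcp_pos: [0.414, 0.2736, 0.2294]
orientation: [-0.0, 0.646, 0.764, 0.0]
wrist_force: [0.1, -0.2, -1.5]
finger_gap: 0.0079
```

```bash
python3 - <<'E'
from h import *
import cv2
a=np.radians(9.6);go(.530,.294,.229,9.6)
i=imaging.read_camera("side")
cv2.imwrite("pics/g3.png",cv2.resize(i[90:240,220:360],None,fx=4,fy=4,interpolation=2)[:,:,::-1])
E
```

```text
d [ 0.08 11.77  0.04] tw -0.0 cur jaw 9.6 j6 105 t 10.25
```

View pics/g3.png

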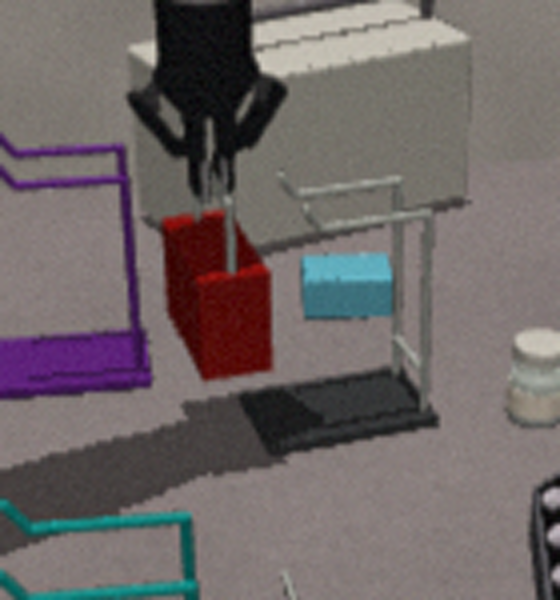

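```bash
python3 - <<'E'
from h import *
s=get_state();p=s["tcp_pos"];Rz=R.from_euler("z",9.6,degrees=True).as_matrix()
for q in((0,-.058,.019),(.03,-.065,-.041),(-.03,-.065,-.041),(.03,-.065,-.133)): print(((proj("side",p+Rz@np.array(q))[0]-[220,90]+.5)*4).round())
E
```

```text
[230. 207.]
[271. 273.]
[199. 284.]
[274. 372.]
```

Emit:
play_rows([
  {"claw": 0, "delta_pos": [0.1, 1, 0], "twist": 0},
  {"claw": 0, "delta_pos": [0.1, 3, 0], "twist": 0},
  {"claw": 0, "delta_pos": [0.1, 5, 0], "twist": 0},
  {"claw": 0, "delta_pos": [0.1, 7, 0], "twist": 0},
  {"claw": 0, "delta_pos": [0.1, 9, 0], "twist": 0},
  {"claw": 0, "delta_pos": [0.1, 10.8, 0], "twist": 0},
  {"claw": 0, "delta_pos": [0.1, 11.8, 0], "twist": 0},
  {"claw": 0, "delta_pos": [0.1, 11.8, 0], "twist": 0},
])

```text
clock: 11.3
tcp_pos: [0.531, 0.2946, 0.2291]
orientation: [-0.0, 0.646, 0.764, 0.0]
wrist_force: [-0.1, -0.1, -1.5]
finger_gap: 0.0075
```

Emit:
play_rows([
  {"claw": 0, "delta_pos": [0, 0, 1], "twist": 0},
  {"claw": 0, "delta_pos": [0, 0, 2], "twist": 0},
  {"claw": 0, "delta_pos": [0, 0, 2.6], "twist": 0},
  {"claw": 0, "delta_pos": [0, 0, 2.9], "twist": 0},
  {"claw": 0, "delta_pos": [0, 0, 3.1], "twist": 0},
])

```text
clock: 11.92
tcp_pos: [0.5302, 0.2945, 0.1983]
orientation: [0.0, 0.645, 0.764, 0.0]
wrist_force: [0.1, -0.1, -1.2]
finger_gap: 0.0081
```

Emit:
play_rows([
  {"claw": 0, "delta_pos": [0, 0, 0.1], "twist": 0},
  {"claw": 0, "delta_pos": [0, 0, 0.2], "twist": 0},
  {"claw": 0, "delta_pos": [0, 0, 0.2], "twist": 0},
])

```text
clock: 12.3
tcp_pos: [0.5303, 0.2945, 0.1964]
orientation: [0.0, 0.645, 0.764, 0.0]
wrist_force: [-0.3, -0.5, -1.9]
finger_gap: 0.0078
```

Emit:
play_rows([
  {"claw": 0, "delta_pos": [0, 0, 0.1], "twist": 0},
  {"claw": 0, "delta_pos": [0, 0, 0.2], "twist": 0},
  {"claw": 0, "delta_pos": [0, 0, 0.2], "twist": 0},
])

```text
clock: 12.68
tcp_pos: [0.5305, 0.2946, 0.1959]
orientation: [0.0, 0.645, 0.764, 0.001]
wrist_force: [-2.9, -1.1, 6.3]
finger_gap: 0.0079
```

Emit:
play_rows([
  {"claw": 0, "delta_pos": [0, 0, 0.1], "twist": 0},
  {"claw": 0, "delta_pos": [0, 0, 0.2], "twist": 0},
  {"claw": 0, "delta_pos": [0, 0, 0.2], "twist": 0},
])

```text
clock: 13.05
tcp_pos: [0.5306, 0.2946, 0.1956]
orientation: [0.001, 0.645, 0.764, 0.002]
wrist_force: [-4.7, -2.1, 14.2]
finger_gap: 0.0082
```

Emit:
play_rows([
  {"claw": 0, "delta_pos": [0, 0, -0.3], "twist": 0},
  {"claw": 1.5, "delta_pos": [0, 0, -0.3], "twist": 0},
  {"claw": 3, "delta_pos": [0, 0, -0.3], "twist": 0},
  {"claw": 4.5, "delta_pos": [0, 0, -0.3], "twist": 0},
  {"claw": 4.5, "delta_pos": [0, 0, -0.3], "twist": 0},
  {"claw": 4.5, "delta_pos": [0, 0, -2], "twist": 0},
  {"claw": 4.5, "delta_pos": [0, 0, -5], "twist": 0},
  {"claw": 4.5, "delta_pos": [0, 0, -9], "twist": 0},
  {"claw": 4.5, "delta_pos": [0, 0, -13], "twist": 0},
  {"claw": 4.5, "delta_pos": [0, 0, -15], "twist": 0},
])

```text
clock: 14.3
tcp_pos: [0.5308, 0.2948, 0.3449]
orientation: [0.001, 0.645, 0.764, 0.002]
wrist_force: [0.1, -0.7, 0.3]
finger_gap: 0.0451
```

```bash
python3 - <<'E'
from h import *
import cv2
s=get_state();print(s["tcp_pos"],s["finger_gap"],s["wrist_force"])
i=imaging.read_camera("side");cv2.imwrite("pics/side4.png",i[:,:,::-1])
a=cv2.resize(i[110:215,265:365],None,fx=4,fy=4,interpolation=2);b=cv2.resize(i[260:365,305:405],None,fx=4,fy=4,interpolation=2)
cv2.imwrite("pics/g4.png",np.hstack([a,b])[:,:,::-1])
go(.5365,-.341,.25,-75.6);go(.5365,-.341,.0945,-75.6)
E
```

```text
[0.53082615 0.29476886 0.34494971] 0.045064048874595336 [ 0.13065381 -0.70802357  0.29178917]
d [-62.8  -10.14   9.54] tw 85.2 cur jaw 9.6 j6 102 t 14.35
d [-62.82 -10.23  25.09] tw 85.2 cur jaw 9.6 j6 102 t 14.35
```

View pics/g4.png

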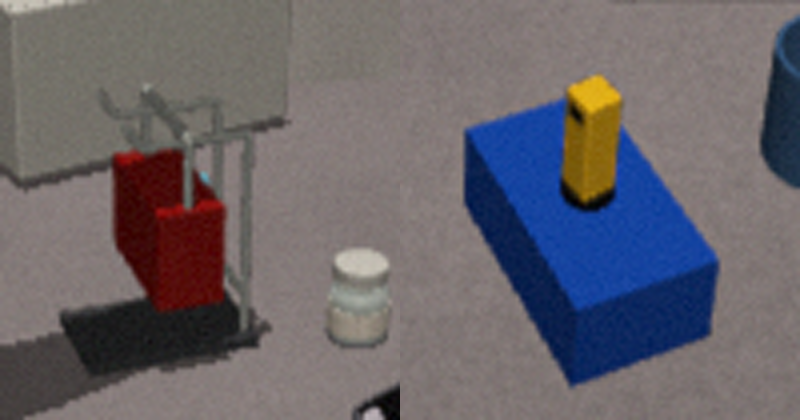

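```bash
python3 - <<'E'
from h import *
import cv2
f=lambda X,Y:(305+(X-400)/4-.4,260+Y/4-.4)
im=cv2.imread("pics/side4.png")
# handle mask check
hsv=cv2.cvtColor(cv2.resize(im[260:365,305:405],None,fx=4,fy=4,interpolation=2),cv2.COLOR_BGR2HSV)
m=cv2.inRange(hsv,(18,120,90),(32,255,255));m[:, :100]=0
ys,xs=np.nonzero(m[70:215,140:240]);print("bbox",xs.min()+540,xs.max()+540,ys.min()+70,ys.max()+70)
h=.012
for y0 in (0.3,.8,1.2):
  for cand in ([(568,90),(597,76),(622,92),(592,105)],):
    # left, far, right, near
    o=[("side",*c,.145,*f(*p)) for c,p in zip([(-h,h),(h,h),(h,-h),(-h,-h)],cand)]
    o+=[("side",0,0,.145,*f(595,91)),("side",-h,-h,.072,*f(588,204))]
    x,r=fit(o,[.537,-.34,y0]);print(x.round(4),np.degrees(x[2]).round(1),r)
for p in ((.5364,-.341),(.539,-.337)):
    q=proj("side",[*p,.145])[0];print(p,((q-[305,260]+.4)*4+[400,0]).round())
E
```

```text
bbox 564 621 74 200
[ 0.5372 -0.3413  0.4976] 28.5 [[-0.7, -0.5], [-0.2, -1.5], [0.8, 0.3], [0.5, 1.7], [0.0, -0.1], [-0.4, 0.1]]
[ 0.5372 -0.3413  0.4976] 28.5 [[-0.7, -0.5], [-0.2, -1.5], [0.8, 0.3], [0.5, 1.7], [0.0, -0.1], [-0.4, 0.1]]
[ 0.5372 -0.3413  0.4976] 28.5 [[-0.7, -0.5], [-0.2, -1.5], [0.8, 0.3], [0.5, 1.7], [0.0, -0.1], [-0.4, 0.1]]
(0.5364, -0.341) [594.  90.]
(0.539, -0.337) [596.  85.]
```

```bash
python3 - <<'E'
from h import *
import cv2
h=.012
for yaw in (10,15,20,25,30,35,40):
    M=R.from_euler("z",yaw,degrees=True).as_matrix()
    P=np.array([M@np.array([a,b,.145])+[.5368,-.341,0] for a,b in((-h,h),(h,h),(h,-h),(-h,-h))])
    q=(proj("side",P)-[305,260]+.4)*4+[400,0];print(yaw,q.round().tolist())
im=cv2.imread("pics/side4.png")
r=cv2.cvtColor(im[260:365,305:405],cv2.COLOR_BGR2HSV)
for y in (26,29,32,36,40,44): print(y,r[y,39:58,2].tolist())
for x in (43,45,47,49,51,53): print("col",x,r[16:32,x,2].tolist())
E
```

```text
10 [[566.0, 81.0], [605.0, 72.0], [623.0, 99.0], [583.0, 110.0]]
15 [[565.0, 83.0], [602.0, 71.0], [623.0, 98.0], [586.0, 110.0]]
20 [[565.0, 85.0], [600.0, 70.0], [624.0, 96.0], [589.0, 111.0]]
25 [[564.0, 87.0], [597.0, 70.0], [624.0, 94.0], [591.0, 111.0]]
30 [[564.0, 88.0], [595.0, 70.0], [624.0, 92.0], [594.0, 112.0]]
35 [[564.0, 90.0], [592.0, 70.0], [624.0, 91.0], [597.0, 112.0]]
40 [[564.0, 92.0], [589.0, 70.0], [624.0, 89.0], [599.0, 112.0]]
26 [165, 157, 94, 63, 60, 132, 163, 215, 229, 222, 224, 214, 177, 166, 156, 143, 114, 131, 136]
29 [164, 158, 81, 107, 58, 16, 57, 130, 151, 139, 146, 138, 138, 138, 139, 140, 124, 135, 137]
32 [164, 159, 96, 124, 124, 116, 115, 134, 150, 141, 136, 141, 138, 141, 139, 130, 157, 143, 135]
36 [160, 155, 131, 123, 123, 121, 125, 142, 147, 138, 140, 141, 137, 142, 135, 84, 159, 166, 165]
40 [162, 114, 115, 123, 120, 120, 123, 148, 138, 136, 137, 137, 138, 144, 139, 125, 162, 159, 165]
44 [158, 66, 115, 119, 121, 120, 127, 151, 143, 144, 137, 137, 136, 137, 112, 163, 165, 158, 161]
col 43 [133, 136, 134, 130, 141, 213, 223, 212, 163, 107, 60, 22, 19, 58, 104, 118]
col 45 [133, 136, 134, 129, 170, 216, 224, 227, 221, 215, 163, 132, 82, 57, 62, 92]
col 47 [134, 127, 137, 173, 215, 221, 225, 226, 224, 226, 229, 218, 174, 151, 154, 149]
col 49 [137, 134, 149, 208, 222, 222, 221, 226, 223, 226, 224, 180, 147, 146, 136, 137]
col 51 [141, 132, 135, 145, 198, 217, 221, 225, 225, 222, 177, 142, 140, 138, 137, 140]
col 53 [133, 128, 131, 135, 126, 135, 195, 223, 224, 199, 156, 139, 139, 139, 142, 139]
```

Emit:
play_rows([
  {"claw": 6, "delta_pos": [-4, -1.5, 0], "twist": 5},
  {"claw": 6, "delta_pos": [-9, -3, 0], "twist": 12},
  {"claw": 6, "delta_pos": [-14, -4, 0], "twist": 20},
  {"claw": 6, "delta_pos": [-19, -5, 0], "twist": 28},
  {"claw": 6, "delta_pos": [-24, -6, 0], "twist": 36},
  {"claw": 6, "delta_pos": [-29, -7, 0], "twist": 44},
  {"claw": 6, "delta_pos": [-34, -8, 0], "twist": 52},
  {"claw": 6, "delta_pos": [-39, -9, 0], "twist": 60},
  {"claw": 6, "delta_pos": [-44, -9.5, 0], "twist": 68},
  {"claw": 6, "delta_pos": [-49, -10, 0], "twist": 75},
  {"claw": 6, "delta_pos": [-54, -10, 0], "twist": 80},
  {"claw": 6, "delta_pos": [-58, -10.1, 0], "twist": 85.2},
])

```text
clock: 15.85
tcp_pos: [0.5273, -0.2963, 0.3412]
orientation: [-0.0, 0.992, 0.123, -0.0]
wrist_force: [-0.1, 0.0, -0.2]
finger_gap: 0.0598
```

Emit:
play_rows([
  {"claw": 6, "delta_pos": [0, 0, 0], "twist": 0},
  {"claw": 6, "delta_pos": [0, 0, 0], "twist": 0},
])

```text
clock: 16.1
tcp_pos: [0.5271, -0.2939, 0.3415]
orientation: [-0.001, 0.992, 0.126, -0.0]
wrist_force: [-0.6, 0.5, 0.3]
finger_gap: 0.0601
```

```bash
python3 - <<'E'
from h import *
s=get_state();print(s["tcp_pos"],s["finger_gap"],s["wrist_force"])
go(.5368,-.341,.25,-75.6);go(.5368,-.341,.0945,-75.6)
E
```

```text
[ 0.52713852 -0.29386188  0.34149846] 0.0601358399654791 [-0.5900291   0.51357904  0.31927255]
d [-0.23  4.82  9.14] tw 0.0 cur jaw -75.6 j6 129 t 16.1
d [-0.22  4.84 24.69] tw 0.0 cur jaw -75.6 j6 129 t 16.1
```

Emit:
play_rows([
  {"claw": 6, "delta_pos": [-0.1, 2.4, 2], "twist": 0},
  {"claw": 6, "delta_pos": [-0.2, 4.8, 5], "twist": 0},
  {"claw": 6, "delta_pos": [-0.2, 4.8, 9], "twist": 0},
  {"claw": 6, "delta_pos": [-0.2, 4.8, 13], "twist": 0},
  {"claw": 6, "delta_pos": [-0.2, 4.8, 17], "twist": 0},
  {"claw": 6, "delta_pos": [-0.2, 4.8, 21], "twist": 0},
  {"claw": 6, "delta_pos": [-0.2, 4.8, 23.5], "twist": 0},
  {"claw": 6, "delta_pos": [-0.2, 4.8, 24.6], "twist": 0},
  {"claw": 6, "delta_pos": [-0.2, 4.8, 24.6], "twist": 0},
  {"claw": 6, "delta_pos": [-0.2, 4.8, 24.6], "twist": 0},
])

```text
clock: 17.35
tcp_pos: [0.5382, -0.3417, 0.0975]
orientation: [0.001, 0.992, 0.126, 0.001]
wrist_force: [-0.1, -0.8, 0.6]
finger_gap: 0.0602
```

```bash
python3 - <<'E'
from h import *
s=get_state();print(s["tcp_pos"],s["finger_gap"],s["wrist_force"])
go(.5368,-.341,.0945,-75.6)
E
```

```text
[ 0.53820209 -0.34169091  0.09753584] 0.06020972085502528 [-0.14540877 -0.76474135  0.64181687]
d [-0.12 -0.1   0.3 ] tw 0.0 cur jaw -75.6 j6 126 t 17.35
```

Emit:
play_rows([
  {"claw": 4, "delta_pos": [-0.1, -0.1, 0.3], "twist": 0},
  {"claw": 2, "delta_pos": [-0.1, -0.1, 0.3], "twist": 0},
  {"claw": 1, "delta_pos": [-0.1, -0.1, 0.3], "twist": 0},
  {"claw": 1, "delta_pos": [-0.1, -0.1, 0.3], "twist": 0},
  {"claw": 1, "delta_pos": [-0.1, -0.1, 0.3], "twist": 0},
  {"claw": 1, "delta_pos": [-0.1, -0.1, 0.3], "twist": 0},
], force=30)

```text
clock: 18.1
tcp_pos: [0.5364, -0.3407, 0.0938]
orientation: [0.0, 0.992, 0.125, 0.0]
wrist_force: [-0.6, 0.7, 5.0]
finger_gap: 0.0235
```

Emit:
play_rows([
  {"claw": 1, "delta_pos": [0, 0, -0.5], "twist": 0},
  {"claw": 1, "delta_pos": [0, 0, -2], "twist": 0},
  {"claw": 1, "delta_pos": [0, 0, -4], "twist": 0},
  {"claw": 1, "delta_pos": [0, 0, -6], "twist": 0},
  {"claw": 1, "delta_pos": [0, 0, -7.5], "twist": 0},
  {"claw": 1, "delta_pos": [0, 0, -7.5], "twist": 0},
])

```text
clock: 18.85
tcp_pos: [0.5369, -0.3409, 0.1699]
orientation: [0.001, 0.992, 0.125, 0.001]
wrist_force: [-0.3, -0.2, -2.6]
finger_gap: 0.0235
```

```bash
python3 - <<'E'
from h import *
s=get_state();print(s["tcp_pos"],s["finger_gap"],s["wrist_force"],s["ft_torque"])
a=np.radians(14.4)
for d,z in((.08,.17),(.08,.1145),(.054,.1145),(.045-.037,.1145)): go(.5368-d*np.cos(a),-.341-d*np.sin(a),z,-75.6)
E
```

```text
[ 0.53688727 -0.3409451   0.16992096] 0.023485750445210615 [-0.27254047 -0.22599196 -2.64784152] [-0.01989126 -0.04036969 -0.00582492]
d [-8.01  0.   -0.02] tw 0.0 cur jaw -75.6 j6 126 t 18.85
d [-8.02 -0.01  5.53] tw 0.0 cur jaw -75.6 j6 126 t 18.85
d [-5.42 -0.01  5.53] tw 0.0 cur jaw -75.6 j6 126 t 18.85
d [-0.82 -0.01  5.54] tw 0.0 cur jaw -75.6 j6 126 t 18.85
```

Emit:
play_rows([
  {"claw": 1, "delta_pos": [-3, 0, 0], "twist": 0},
  {"claw": 1, "delta_pos": [-7, 0, 0], "twist": 0},
  {"claw": 1, "delta_pos": [-8, 0, 1], "twist": 0},
  {"claw": 1, "delta_pos": [-8, 0, 3.5], "twist": 0},
  {"claw": 1, "delta_pos": [-8, 0, 5.5], "twist": 0},
  {"claw": 1, "delta_pos": [-7.5, 0, 5.5], "twist": 0},
  {"claw": 1, "delta_pos": [-6.5, 0, 5.5], "twist": 0},
  {"claw": 1, "delta_pos": [-5.5, 0, 5.5], "twist": 0},
  {"claw": 1, "delta_pos": [-5, 0, 5.5], "twist": 0},
  {"claw": 1, "delta_pos": [-4.5, 0, 5.5], "twist": 0},
  {"claw": 1, "delta_pos": [-4, 0, 5.5], "twist": 0},
], force=25)

```text
clock: 20.23
tcp_pos: [0.4969, -0.3511, 0.1139]
orientation: [0.001, 0.992, 0.125, -0.001]
wrist_force: [-5.0, -3.2, -0.2]
finger_gap: 0.0238
```

Emit:
play_rows([
  {"claw": 1, "delta_pos": [0.5, 0, 0], "twist": 0},
  {"claw": 1, "delta_pos": [1, 0, 0], "twist": 0},
  {"claw": 1, "delta_pos": [1.5, 0, 0], "twist": 0},
  {"claw": 1, "delta_pos": [2, 0, 0], "twist": 0},
  {"claw": 1, "delta_pos": [2.5, 0, 0], "twist": 0},
  {"claw": 1, "delta_pos": [3, 0, 0], "twist": 0},
  {"claw": 1, "delta_pos": [3.2, 0, 0], "twist": 0},
  {"claw": 1, "delta_pos": [3.2, 0, 0], "twist": 0},
])

```text
clock: 21.22
tcp_pos: [0.5276, -0.3422, 0.1131]
orientation: [-0.0, 0.992, 0.125, -0.001]
wrist_force: [-4.9, -0.4, -0.1]
finger_gap: 0.0235
```

```bash
python3 - <<'E'
from h import *
import cv2
s=get_state();print(s["tcp_pos"],s["finger_gap"],s["wrist_force"],s["ft_torque"])
i=imaging.read_camera("side");cv2.imwrite("pics/side5.png",i[:,:,::-1])
cv2.imwrite("pics/g5.png",cv2.resize(i[220:365,300:420],None,fx=4,fy=4,interpolation=2)[:,:,::-1])
E
```

```text
[ 0.52764136 -0.34220923  0.1131015 ] 0.023531741907984564 [-4.86538617 -0.37219328 -0.13642209] [-0.19250743  1.34036919  0.02799394]
```

View pics/g5.png

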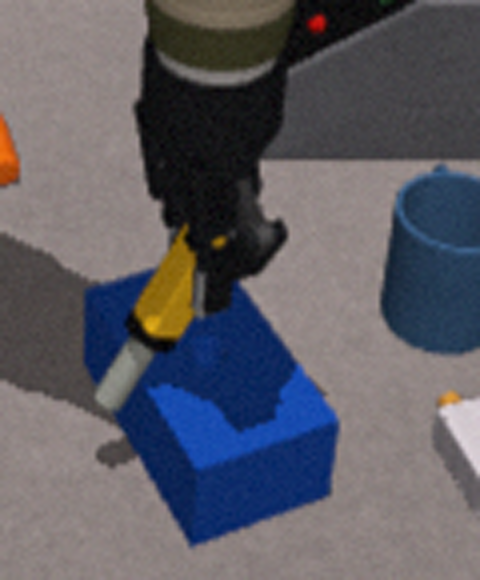

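Emit:
play_rows([
  {"claw": 1, "delta_pos": [-0.5, 0, 0], "twist": 0},
  {"claw": 1, "delta_pos": [-1.5, 0, -1], "twist": 0},
  {"claw": 1, "delta_pos": [-2, 0, -4], "twist": 0},
  {"claw": 1, "delta_pos": [-2, 0, -8], "twist": 0},
  {"claw": 1, "delta_pos": [-2, 0, -12], "twist": 0},
  {"claw": 1, "delta_pos": [-2, 0, -16], "twist": 0},
  {"claw": 1, "delta_pos": [-2, 0, -18], "twist": 0},
  {"claw": 1, "delta_pos": [-2, 0, -18], "twist": 0},
], force=60)

```text
clock: 22.28
tcp_pos: [0.5098, -0.3482, 0.2962]
orientation: [0.002, 0.992, 0.125, 0.002]
wrist_force: [1.1, 0.1, -1.4]
finger_gap: 0.0234
```

```bash
python3 - <<'E'
from h import *
import cv2
s=get_state();print(s["tcp_pos"],s["finger_gap"],s["wrist_force"])
im=cv2.imread("pics/side5.png"); 
p=np.array([.52764,-.34221,.1131]);th=np.radians(14.4);u=np.array([np.cos(th),np.sin(th),0])
for f in (25,30,35,40,45):
    a=np.radians(f);d=-np.sin(a)*u-np.cos(a)*np.array([0,0,1]);G=p+[0,0,.019]
    print(f,[((proj("side",G+d*l)[0]-[300,220]+.5)*4).round().tolist() for l in(.0978,.0478,.0408)])
# port triangulation
def r(x): return np.r_[proj("top",x)[0]-[325.8,143.4],proj("side",x)[0]-[376.6,214.4]]
q=least_squares(r,[.69,-.03,.1]);print("port",q.x.round(4),q.fun.round(2))
b=cv2.imread("pics/side0.png"),cv2.imread("pics/top0.png")
for n,i,(x,y) in(("side",b[0],(365,200)),("top",b[1],(314,132))):
    h=cv2.cvtColor(cv2.resize(i[y:y+26,x:x+26],None,fx=8,fy=8,interpolation=2),cv2.COLOR_BGR2HSV)
    m=cv2.inRange(h,(5,120,90),(20,255,255));k,l,st,c=cv2.connectedComponentsWithStats(m);j=1+st[1:,4].argmax()
    e=cv2.fitEllipse(cv2.convexHull(np.argwhere(l==j)[:,::-1].astype(np.int32)));print(n,st[j],(np.array(e[0])+.5)/8-.5+[x,y],np.array(e[1])/8)
E
```

```text
[ 0.5098419  -0.34822603  0.29622226] 0.02338901924127957 [ 1.05144547  0.07508673 -1.44745138]
25 [[128.0, 402.0], [163.0, 336.0], [168.0, 327.0]]
30 [[116.0, 402.0], [158.0, 336.0], [163.0, 326.0]]
35 [[105.0, 400.0], [152.0, 335.0], [159.0, 326.0]]
40 [[95.0, 398.0], [147.0, 333.0], [155.0, 324.0]]
45 [[85.0, 394.0], [143.0, 331.0], [151.0, 323.0]]
port [ 0.6917 -0.0248  0.101 ] [ 0.04 -0.22 -0.2   0.04]
side [  60   88   73   65 2933] [376.64878845 214.65642929] [ 6.87829018 10.04877281]
top [  64   59   71   73 3257] [325.79610825 143.46277714] [8.9000864  8.97969913]
```

```bash
python3 - <<'E'
from h import *
def unp(c,uv,z):
    i=C[c];W=i["world_to_cam"];d=W[:3,:3].T@np.array([(uv[0]-i["cx"])/i["fx"],(uv[1]-i["cy"])/i["fy"],1]);o=-W[:3,:3].T@W[:3,3]
    return o+d*(z-o[2])/d[2]
t=lambda X,Y:(290+X/5-.4,95+Y/5-.4); s=lambda X,Y:(347+(X-402)/5-.4,180+Y/5-.4)
for c,a,b,z in(("top",t(95,317),t(241,344),.066),("top",t(99,230),t(265,260),.097),("top",t(118,146),t(273,173),.129),
 ("side",s(458,173),s(472,268),.066),("side",s(541,125),s(563,229),.097),("side",s(628,86),s(653,180),.129)):
    v=unp(c,a,z)-unp(c,b,z);print(c,np.degrees(np.arctan2(-v[0],v[1])).round(1),np.linalg.norm(v).round(3))
yaw=np.radians(-10.5)
import sys
for yw in(-10.5,):
    y=np.radians(yw);n=np.array([-np.sin(np.radians(35))*np.cos(y),-np.sin(np.radians(35))*np.sin(y),np.cos(np.radians(35))])
    P=np.array([.6917,-.0248,.1005]);G=P+n*(.02+.0978);print("G",G.round(4),"tip",(P+.02*n).round(4))
    T=G-[0,0,.019]; go(T[0],T[1],.33,90+yw); go(*(T+[-.03,0,.08]),90+yw);go(*T,90+yw)
E
```

```text
top -10.4 0.099
top -10.3 0.111
top -10.1 0.101
side -10.1 0.1
side -10.2 0.111
side -10.7 0.102
G [ 0.6253 -0.0125  0.197 ] tip [ 0.6804 -0.0227  0.1169]
d [ 19.54 -29.63  -3.44] tw -155.1 cur jaw -75.6 j6 124 t 22.275
d [ 16.61 -30.41   3.75] tw -155.1 cur jaw -75.6 j6 124 t 22.275
d [ 19.48 -29.7   11.76] tw -155.1 cur jaw -75.6 j6 124 t 22.275
```

Emit:
play_rows([
  {"claw": 1, "delta_pos": [1, -2, -1], "twist": -6},
  {"claw": 1, "delta_pos": [2, -4, -2], "twist": -14},
  {"claw": 1, "delta_pos": [3, -6, -3], "twist": -22},
  {"claw": 1, "delta_pos": [4, -8, -3.4], "twist": -30},
  {"claw": 1, "delta_pos": [5, -10, -3.4], "twist": -38},
  {"claw": 1, "delta_pos": [6, -12, -3.4], "twist": -46},
  {"claw": 1, "delta_pos": [7, -14, -3.4], "twist": -54},
  {"claw": 1, "delta_pos": [8, -16, -3.4], "twist": -62},
  {"claw": 1, "delta_pos": [9, -18, -3.4], "twist": -70},
  {"claw": 1, "delta_pos": [10, -20, -3.4], "twist": -78},
  {"claw": 1, "delta_pos": [11, -22, -3.4], "twist": -86},
  {"claw": 1, "delta_pos": [12, -24, -3.4], "twist": -94},
])

```text
clock: 23.78
tcp_pos: [0.5653, -0.0843, 0.326]
orientation: [-0.001, 0.583, 0.812, -0.0]
wrist_force: [0.4, -0.2, -1.3]
finger_gap: 0.0233
```

```bash
python3 - <<'E'
from h import *
go(.6253,-.0125,.33,79.7); go(.595,-.0125,.258,79.7)
E
```

```text
d [ 4.88  7.99 -0.4 ] tw -61.0 cur jaw 18.7 j6 55 t 23.775
d [5.84 5.12 6.8 ] tw -61.0 cur jaw 18.7 j6 55 t 23.775
```

Emit:
play_rows([
  {"claw": 1, "delta_pos": [0.8, 0.7, 0], "twist": -6},
  {"claw": 1, "delta_pos": [1.6, 1.4, 0], "twist": -14},
  {"claw": 1, "delta_pos": [2.4, 2.1, 0], "twist": -22},
  {"claw": 1, "delta_pos": [3.2, 2.8, 0.5], "twist": -30},
  {"claw": 1, "delta_pos": [4, 3.5, 1.5], "twist": -38},
  {"claw": 1, "delta_pos": [4.8, 4.2, 3], "twist": -46},
  {"claw": 1, "delta_pos": [5.4, 4.8, 4.5], "twist": -53},
  {"claw": 1, "delta_pos": [5.8, 5.1, 6], "twist": -59},
  {"claw": 1, "delta_pos": [5.8, 5.1, 6.8], "twist": -61},
  {"claw": 1, "delta_pos": [5.8, 5.1, 6.8], "twist": -61},
  {"claw": 1, "delta_pos": [5.8, 5.1, 6.8], "twist": -61},
])

```text
clock: 25.15
tcp_pos: [0.5958, -0.0143, 0.2597]
orientation: [0.0, 0.093, 0.996, 0.0]
wrist_force: [0.4, 0.7, -1.3]
finger_gap: 0.023
```

```bash
python3 - <<'E'
from h import *
import cv2
s=get_state();print(s["tcp_pos"])
go(.6253,-.0125,.178,79.7)
i=imaging.read_camera("side");t=imaging.read_camera("top")
cv2.imwrite("pics/side6.png",i[:,:,::-1])
a=cv2.resize(i[130:245,335:435],None,fx=4,fy=4,interpolation=2);b=cv2.resize(t[95:210,270:370],None,fx=4,fy=4,interpolation=2)
cv2.imwrite("pics/g6.png",np.hstack([a,b])[:,:,::-1])
p=s["tcp_pos"];y=np.radians(-10.3);u=np.array([np.cos(y),np.sin(y),0])
for f in (30,35,40):
    w=np.radians(f);d=np.sin(w)*u-np.cos(w)*np.array([0,0,1]);G=p+[0,0,.019]
    print(f,[((proj("side",G+d*l)[0]-[335,130]+.5)*4).round().tolist() for l in(.0978,.0478,.0408)])
E
```

```text
[ 0.59582824 -0.01431508  0.25970946]
d [-2.86  0.72  8.17] tw -0.4 cur jaw 79.3 j6 2 t 25.15
30 [[114.0, 236.0], [83.0, 183.0], [78.0, 175.0]]
35 [[125.0, 231.0], [88.0, 180.0], [83.0, 173.0]]
40 [[135.0, 225.0], [93.0, 177.0], [87.0, 170.0]]
```

View pics/g6.png

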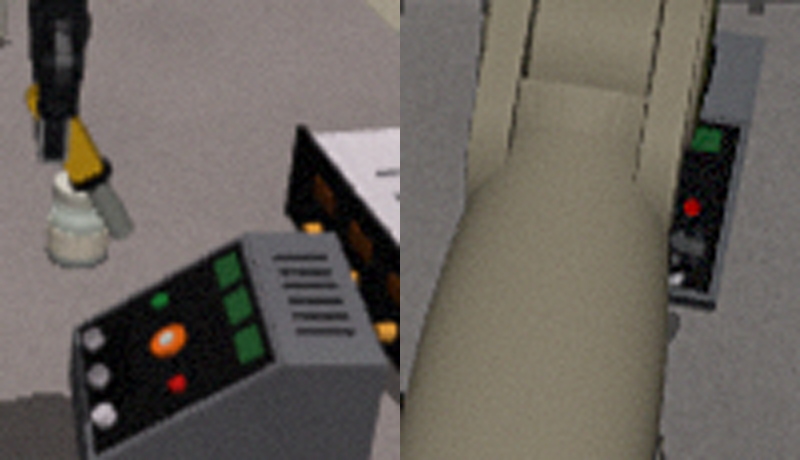

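```bash
python3 - <<'E'
import cv2
g=cv2.imread("pics/side6.png")
h=cv2.cvtColor(g,cv2.COLOR_BGR2HSV)
print("x",list(range(348,374)))
for y in range(152,193,2): print(y,g[y,348:374].mean(1).astype(int).tolist())
m=cv2.inRange(h[140:190,338:366],(18,110,40),(35,255,255))
for r in m[10:40]: print(''.join('#' if v else '.' for v in r))
E
```

```text
x [348, 349, 350, 351, 352, 353, 354, 355, 356, 357, 358, 359, 360, 361, 362, 363, 364, 365, 366, 367, 368, 369, 370, 371, 372, 373]
152 [15, 20, 17, 15, 12, 7, 41, 119, 131, 132, 126, 130, 133, 130, 125, 127, 128, 134, 130, 129, 129, 129, 130, 133, 131, 134]
154 [15, 12, 6, 11, 15, 18, 50, 129, 127, 128, 124, 127, 130, 129, 126, 126, 129, 127, 131, 129, 131, 129, 131, 131, 132, 133]
156 [22, 22, 18, 22, 15, 22, 67, 122, 125, 129, 120, 125, 127, 126, 129, 130, 125, 123, 125, 131, 126, 129, 133, 127, 129, 127]
158 [22, 23, 10, 16, 17, 19, 61, 126, 131, 127, 123, 128, 127, 126, 129, 127, 131, 127, 127, 127, 125, 128, 125, 129, 130, 134]
160 [21, 15, 26, 52, 90, 87, 76, 101, 129, 124, 125, 123, 125, 129, 127, 131, 125, 126, 126, 128, 132, 126, 126, 128, 128, 124]
162 [23, 20, 24, 63, 102, 99, 92, 74, 81, 126, 131, 127, 129, 128, 126, 129, 126, 126, 129, 127, 128, 127, 127, 125, 124, 124]
164 [20, 14, 31, 75, 99, 100, 97, 96, 82, 81, 125, 130, 128, 128, 128, 123, 124, 126, 126, 126, 123, 122, 124, 125, 129, 132]
166 [13, 21, 28, 78, 96, 98, 92, 95, 94, 81, 82, 115, 125, 129, 128, 125, 12
[... 1869 characters left out ...]
....
....###.....................
....###.....................
.....##.....................
......#........##...........
...............##...........
...............###..........
...............###..........
...............####.........
..............######........
..............######........
..............#######.......
..............#######.......
..............########......
..............########......
.............##########.....
.............##########.....
.............##########.....
..............########......
..............######........
...............###..........
............................
............................
............................
............................
```

```bash
cat > w.py <<'E'
from h import *
import cv2
def cyl(r,z0,z1,n=24):
    a=np.linspace(0,2*np.pi,n,endpoint=False);return np.vstack([np.c_[r*np.cos(a),r*np.sin(a),0*a+z] for z in(z0,z1)])
parts={"tube":cyl(.009,0,.05),"handle":np.array([[x,y,z] for x in(-.012,.012) for y in(-.012,.012) for z in(.057,.130)])}
def pose(tcp,yaw,f,L,s):  # wand frame: z from tip to handle; tip leans to +u ; G on axis at L from tip, shifted s along wand x
    u=np.array([np.cos(yaw),np.sin(yaw),0]);v=np.array([-np.sin(yaw),np.cos(yaw),0]);k=np.array([0,0,1.])
    z=-np.sin(f)*u+np.cos(f)*k;x=np.cos(f)*u+np.sin(f)*k
    M=np.c_[x,v,z];G=tcp+[0,0,.019];return M,G-L*z+s*x
def edges(part,M,t,row):
    q=cv2.convexHull(proj("side",parts[part]@M.T+t).astype(np.float32))[:,0]
    xs=[]
    for a,b in zip(q,np.roll(q,-1,0)):
        if (a[1]-row)*(b[1]-row)<=0 and a[1]!=b[1]: xs.append(a[0]+(b[0]-a[0])*(row-a[1])/(b[1]-a[1]))
    return (min(xs),max(xs)) if xs else (np.nan,np.nan)
def fitw(obs,tip,tcp,yaw):
    def res(p):
        M,t=pose(tcp,yaw,p[0],p[2],p[1]);r=[]
        for part,row,l,rr in obs:
            e=edges(part,M,t,row)
            if l:r.append(e[0]-l)
            if rr:r.append(e[1]-rr)
        q=proj("side",parts["tube"]@M.T+t)[:,1].max();r.append(q-tip)
        return np.nan_to_num(np.array(r),nan=3)
    return least_squares(res,[np.radians(32),0,.0978],diff_step=1e-3,x_scale=[.1,.01,.01]),res
if __name__=="__main__":
    obs=[("tube",180,357.6,365.3),("tube",182,358.7,366.2),("tube",184,359.8,367.2),("tube",186,360.6,368.2),
     ("handle",160,None,355.05),("handle",162,None,356.5),("handle",164,None,357.5),("handle",166,None,358.7),("handle",168,None,359.75)]
    s,_=fitw(obs,189.2,np.array([.59583,-.01432,.25971]),np.radians(-10.5))
    print(np.degrees(s.x[0]),s.x[1:],s.fun.round(2))
E
python3 w.py
```

```text
30.679277260306822 [0.00699943 0.09643998] [-0.15 -0.39 -0.05 -0.11  0.05  0.06  0.45  0.02  0.15 -0.13  0.04  0.01
  0.06 -0.04]
```

```bash
python3 - <<'E'
from h import *
go(.5083,-.3472,.32,-75.6)
E
```

```text
d [  2.46 -34.34  -6.01] tw 154.9 cur jaw 79.3 j6 2 t 25.25
```

Emit:
play_rows([
  {"claw": 1, "delta_pos": [1.5, 0, -3], "twist": 6},
  {"claw": 1, "delta_pos": [2.4, -2, -5.5], "twist": 14},
  {"claw": 1, "delta_pos": [2.4, -5, -6], "twist": 24},
  {"claw": 1, "delta_pos": [2.4, -8, -6], "twist": 34},
  {"claw": 1, "delta_pos": [2.4, -11, -6], "twist": 44},
  {"claw": 1, "delta_pos": [2.4, -14, -6], "twist": 54},
  {"claw": 1, "delta_pos": [2.4, -17, -6], "twist": 64},
  {"claw": 1, "delta_pos": [2.4, -20, -6], "twist": 74},
  {"claw": 1, "delta_pos": [2.4, -23, -6], "twist": 84},
  {"claw": 1, "delta_pos": [2.4, -26, -6], "twist": 94},
  {"claw": 1, "delta_pos": [2.4, -29, -6], "twist": 104},
  {"claw": 1, "delta_pos": [2.4, -31, -6], "twist": 114},
])

```text
clock: 26.75
tcp_pos: [0.5149, -0.316, 0.3198]
orientation: [0.001, 0.887, 0.462, 0.0]
wrist_force: [1.1, 1.1, -1.9]
finger_gap: 0.0231
```

```bash
python3 - <<'E'
from h import *
go(.5083,-.3472,.25,-75.6)
E
```

```text
d [-2.93  1.25  6.98] tw 40.6 cur jaw -35.0 j6 86 t 26.75
```

Emit:
play_rows([
  {"claw": 1, "delta_pos": [-1.5, 0.6, 1], "twist": 10},
  {"claw": 1, "delta_pos": [-2.9, 1.2, 3], "twist": 20},
  {"claw": 1, "delta_pos": [-2.9, 1.2, 5], "twist": 30},
  {"claw": 1, "delta_pos": [-2.9, 1.2, 7], "twist": 40.6},
  {"claw": 1, "delta_pos": [-2.9, 1.2, 7], "twist": 40.6},
  {"claw": 1, "delta_pos": [-2.9, 1.2, 7], "twist": 40.6},
])

```text
clock: 27.5
tcp_pos: [0.5088, -0.3453, 0.2504]
orientation: [0.001, 0.991, 0.13, 0.001]
wrist_force: [0.1, 0.7, -0.9]
finger_gap: 0.0233
```

```bash
python3 - <<'E'
from h import *
go(.5083,-.3472,.1131,-75.6);go(.5368,-.3398,.1131,-75.6)
E
```

```text
d [-0.11  0.15 13.73] tw 0.6 cur jaw -75.0 j6 123 t 27.5
d [ 2.83  0.17 13.73] tw 0.6 cur jaw -75.0 j6 123 t 27.5
```

Emit:
play_rows([
  {"claw": 1, "delta_pos": [-0.1, 0.2, 4], "twist": 0.6},
  {"claw": 1, "delta_pos": [-0.1, 0.2, 8], "twist": 0.6},
  {"claw": 1, "delta_pos": [-0.1, 0.2, 12], "twist": 0.6},
  {"claw": 1, "delta_pos": [-0.1, 0.2, 13.7], "twist": 0.6},
  {"claw": 1, "delta_pos": [0.5, 0.2, 13.7], "twist": 0.6},
  {"claw": 1, "delta_pos": [1.2, 0.2, 13.7], "twist": 0.6},
  {"claw": 1, "delta_pos": [1.7, 0.2, 13.7], "twist": 0.6},
  {"claw": 1, "delta_pos": [2.1, 0.2, 13.7], "twist": 0.6},
  {"claw": 1, "delta_pos": [2.5, 0.2, 13.7], "twist": 0.6},
  {"claw": 1, "delta_pos": [2.8, 0.2, 13.7], "twist": 0.6},
  {"claw": 1, "delta_pos": [2.9, 0.2, 13.7], "twist": 0.6},
  {"claw": 1, "delta_pos": [2.9, 0.2, 13.7], "twist": 0.6},
], force=25)

```text
clock: 29.0
tcp_pos: [0.5349, -0.3399, 0.1125]
orientation: [0.0, 0.992, 0.123, -0.002]
wrist_force: [-7.4, -2.8, 1.2]
finger_gap: 0.0232
```

Emit:
play_rows([
  {"claw": 1, "delta_pos": [-0.5, 0, 0], "twist": 0},
  {"claw": 1, "delta_pos": [-1.5, 0, -1], "twist": 0},
  {"claw": 1, "delta_pos": [-2.5, 0, -4], "twist": 0},
  {"claw": 1, "delta_pos": [-2.5, 0, -8], "twist": 0},
  {"claw": 1, "delta_pos": [-2.5, 0, -12], "twist": 0},
  {"claw": 1, "delta_pos": [-2.5, 0, -16], "twist": 0},
  {"claw": 1, "delta_pos": [-2.5, 0, -20], "twist": 0},
  {"claw": 1, "delta_pos": [-2.5, 0, -20], "twist": 0},
], force=60)

```text
clock: 30.0
tcp_pos: [0.5139, -0.3467, 0.3172]
orientation: [0.003, 0.992, 0.124, 0.003]
wrist_force: [0.6, -0.4, -2.9]
finger_gap: 0.0231
```

```bash
python3 - <<'E'
from h import *
go(.6253,-.0125,.33,79.7)
E
```

```text
d [ 19.   -29.66  -1.38] tw -155.5 cur jaw -75.8 j6 124 t 30.0
```

Back to the port, same route.

Emit:
play_rows([
  {"claw": 1, "delta_pos": [1, -2, -0.5], "twist": -6},
  {"claw": 1, "delta_pos": [2, -4, -1], "twist": -14},
  {"claw": 1, "delta_pos": [3, -6, -1.4], "twist": -22},
  {"claw": 1, "delta_pos": [4, -8, -1.4], "twist": -30},
  {"claw": 1, "delta_pos": [5, -10, -1.4], "twist": -38},
  {"claw": 1, "delta_pos": [6, -12, -1.4], "twist": -46},
  {"claw": 1, "delta_pos": [7, -14, -1.4], "twist": -54},
  {"claw": 1, "delta_pos": [8, -16, -1.4], "twist": -62},
  {"claw": 1, "delta_pos": [9, -18, -1.4], "twist": -70},
  {"claw": 1, "delta_pos": [10, -20, -1.4], "twist": -78},
  {"claw": 1, "delta_pos": [11, -22, -1.4], "twist": -86},
  {"claw": 1, "delta_pos": [12, -24, -1.4], "twist": -94},
])

```text
clock: 31.5
tcp_pos: [0.5699, -0.0827, 0.3253]
orientation: [-0.001, 0.584, 0.811, -0.0]
wrist_force: [0.0, -0.6, -1.3]
finger_gap: 0.0232
```

```bash
python3 - <<'E'
from h import *
go(.596,-.014,.26,79.7)
E
```

```text
d [5.68 4.66 6.53] tw -61.2 cur jaw 18.5 j6 55 t 31.5
```

Emit:
play_rows([
  {"claw": 1, "delta_pos": [0.8, 0.6, 0], "twist": -7},
  {"claw": 1, "delta_pos": [1.6, 1.3, 0], "twist": -15},
  {"claw": 1, "delta_pos": [2.4, 2, 0.5], "twist": -24},
  {"claw": 1, "delta_pos": [3.2, 2.7, 1.5], "twist": -33},
  {"claw": 1, "delta_pos": [4, 3.4, 3], "twist": -42},
  {"claw": 1, "delta_pos": [4.8, 4.0, 4.5], "twist": -50},
  {"claw": 1, "delta_pos": [5.4, 4.5, 6], "twist": -57},
  {"claw": 1, "delta_pos": [5.7, 4.7, 6.5], "twist": -61},
  {"claw": 1, "delta_pos": [5.7, 4.7, 6.5], "twist": -61},
  {"claw": 1, "delta_pos": [5.7, 4.7, 6.5], "twist": -61},
])

```text
clock: 32.75
tcp_pos: [0.5969, -0.0148, 0.2612]
orientation: [-0.0, 0.095, 0.996, 0.0]
wrist_force: [-0.2, 0.6, -1.6]
finger_gap: 0.0232
```

```bash
python3 - <<'E'
from h import *
import cv2
s=get_state();print(s["tcp_pos"]);go(.596,-.014,.26,79.7)
g=imaging.read_camera("side")[:,:,::-1];cv2.imwrite("pics/side7.png",g)
print("x",list(range(348,374)))
for y in range(158,195,1): print(y,g[y,348:374].mean(1).astype(int).tolist())
E
```

```text
[ 0.59691857 -0.01483946  0.26119397]
d [0.11 0.07 0.12] tw -0.6 cur jaw 79.1 j6 2 t 32.75
x [348, 349, 350, 351, 352, 353, 354, 355, 356, 357, 358, 359, 360, 361, 362, 363, 364, 365, 366, 367, 368, 369, 370, 371, 372, 373]
158 [20, 11, 15, 20, 25, 22, 43, 95, 127, 125, 127, 125, 130, 129, 130, 132, 129, 130, 126, 129, 126, 127, 131, 130, 128, 130]
159 [18, 16, 10, 31, 73, 64, 75, 85, 104, 127, 129, 127, 130, 126, 129, 121, 127, 126, 123, 131, 130, 128, 128, 130, 128, 132]
160 [16, 14, 10, 36, 97, 96, 91, 73, 81, 110, 122, 123, 128, 127, 128, 126, 127, 126, 128, 126, 128, 125, 127, 126, 129, 124]
161 [18, 17, 21, 34, 97, 96, 96, 86, 73, 91, 123, 126, 128, 124, 123, 128, 129, 128, 130, 130, 128, 131, 126, 128, 131, 124]
162 [14, 22, 15, 34, 100, 97, 98, 96, 81, 80, 103, 128, 127, 134, 128, 128, 121, 128, 128, 131, 127, 128, 123, 127, 125, 130]
163 [17, 16, 21, 45, 95, 101, 91, 94, 91, 74, 76, 112, 129, 127, 124, 126, 127, 129, 125, 123, 123, 126, 126, 125, 124, 125]
164 [15, 10, 18, 46, 102, 98, 101, 100, 92, 90, 75, 98, 122, 129, 130, 126, 124, 126, 127, 128, 124, 125, 127, 126, 128,
[... 3132 characters left out ...]
 130, 132, 134, 133, 128, 134]
190 [117, 128, 133, 141, 144, 144, 138, 143, 146, 140, 132, 129, 121, 116, 121, 133, 135, 137, 140, 137, 132, 134, 127, 132, 131, 131]
191 [121, 125, 134, 143, 142, 142, 143, 148, 145, 140, 132, 127, 123, 113, 129, 132, 132, 134, 132, 133, 132, 130, 133, 132, 133, 132]
192 [119, 127, 135, 139, 145, 147, 141, 146, 143, 142, 134, 128, 117, 99, 131, 133, 131, 134, 131, 127, 127, 132, 130, 131, 134, 129]
193 [108, 123, 132, 138, 144, 142, 143, 145, 148, 142, 134, 122, 110, 95, 130, 133, 130, 128, 127, 128, 129, 135, 132, 135, 135, 136]
194 [86, 105, 111, 122, 134, 134, 133, 134, 137, 128, 117, 107, 93, 86, 128, 134, 133, 129, 132, 131, 133, 130, 133, 129, 134, 135]
```

```bash
cat > v.py <<'E'
from w import *
obs=[("tube",178,358.6,366.6),("tube",180,359.8,368.0),("tube",181,None,369.0),("tube",182,361.5,369.5),("tube",183,362.3,None),("tube",184,362.7,None),
 ("handle",160,None,356.7),("handle",162,None,358.0),("handle",164,None,359.2),("handle",166,None,360.6)]
yaw=np.radians(-10.9);tcp=np.array([.59692,-.01484,.26119])
s,_=fitw(obs,188.4,tcp,yaw)
print(np.degrees(s.x[0]),s.x[1:],s.fun.round(2))
M,t=pose(tcp,yaw,s.x[0],s.x[2],s.x[1]);print("tip",t,"tip-tcp",t-tcp)
y=np.radians(-10.3);n=np.array([-np.sin(np.radians(35))*np.cos(y),-np.sin(np.radians(35))*np.sin(y),np.cos(np.radians(35))])
P=np.array([.6917,-.0248,.1005]);dT=P+.02*n-t
for k in(.05,.02,.0):
    q=tcp+dT+k*n; print(q.round(4)); go(*q,79.7)
E
python3 v.py
```

```text
34.39471618345643 [0.007552   0.09901801] [ 0.15 -0.01  0.34 -0.04 -0.35  0.04 -0.16 -0.07  0.23 -0.16 -0.09  0.07
  0.04  0.  ]
tip [ 0.65796447 -0.02659531  0.2027498 ] tip-tcp [ 0.06104447 -0.01175531 -0.0584402 ]
[ 0.5912 -0.0059  0.2163]
d [0.75 0.78 4.52] tw -0.6 cur jaw 79.1 j6 2 t 32.8
[ 0.6081 -0.0089  0.1917]
d [-0.97  0.79  6.97] tw -0.6 cur jaw 79.1 j6 2 t 32.8
[ 0.6194 -0.011   0.1753]
d [-2.11  0.81  8.61] tw -0.6 cur jaw 79.1 j6 2 t 32.8
```

Emit:
play_rows([
  {"claw": 1, "delta_pos": [0.4, 0.4, 1.5], "twist": -0.6},
  {"claw": 1, "delta_pos": [0.7, 0.8, 3], "twist": -0.6},
  {"claw": 1, "delta_pos": [0.7, 0.8, 4.5], "twist": -0.6},
  {"claw": 1, "delta_pos": [0.1, 0.8, 5.5], "twist": -0.6},
  {"claw": 1, "delta_pos": [-0.5, 0.8, 6.3], "twist": -0.6},
  {"claw": 1, "delta_pos": [-1, 0.8, 7], "twist": -0.6},
  {"claw": 1, "delta_pos": [-1.6, 0.8, 7.8], "twist": -0.6},
  {"claw": 1, "delta_pos": [-2, 0.8, 8.5], "twist": -0.6},
  {"claw": 1, "delta_pos": [-2.1, 0.8, 8.6], "twist": -0.6},
  {"claw": 1, "delta_pos": [-2.1, 0.8, 8.6], "twist": -0.6},
  {"claw": 1, "delta_pos": [-2.1, 0.8, 8.6], "twist": -0.6},
  {"claw": 1, "delta_pos": [-2.1, 0.8, 8.6], "twist": -0.6},
])

```text
clock: 34.3
tcp_pos: [0.6193, -0.0108, 0.1757]
orientation: [0.0, 0.089, 0.996, 0.0]
wrist_force: [-0.5, 0.2, -1.7]
finger_gap: 0.0232
```

```bash
cat > last.py <<'E'
from w import *
import sys
s=get_state();print(s["tcp_pos"],s["wrist_force"].round(1),s["clock"]);go(.6194,-.0110,.1753,79.7)
i=imaging.read_camera("side");t=imaging.read_camera("top");k=sys.argv[1]
cv2.imwrite(f"pics/side{k}.png",i[:,:,::-1])
a=cv2.resize(i[150:250,335:435],None,fx=5,fy=5,interpolation=2);b=cv2.resize(t[120:200,280:340],None,fx=5,fy=5,interpolation=2)
b=cv2.copyMakeBorder(b,0,100,0,0,cv2.BORDER_CONSTANT)
cv2.imwrite(f"pics/g{k}.png",np.hstack([a,b])[:,:,::-1])
M,T=pose(s["tcp_pos"],np.radians(-10.3),np.radians(34.4),.099,.00755)
P=np.array([.6917,-.0248,.1005]);z=M[:,2];y=np.array([-np.sin(np.radians(-10.3)),np.cos(np.radians(-10.3)),0])
n=np.array([-np.sin(np.radians(35))*y[1],np.sin(np.radians(35))*y[0],np.cos(np.radians(35))]);e=T-P
print("off",e@n,"lat",e@y,"up",e@np.cross(y,n)," tip px",((proj("side",T)[0]-[335,150]+.5)*5).round(),"port px",((proj("side",P)[0]-[335,150]+.5)*5).round())
E
python3 last.py 8
```

```text
[ 0.61932472 -0.01075449  0.17571897] [-0.5  0.2 -1.7] 34.3
d [-0.01 -0.02  0.04] tw 0.1 cur jaw 79.8 j6 2 t 34.3
off 0.020390273056305377 lat 0.0008783083117151792 up 0.00016650794547206672  tip px [192. 301.] port px [209. 325.]
```

View pics/g8.png

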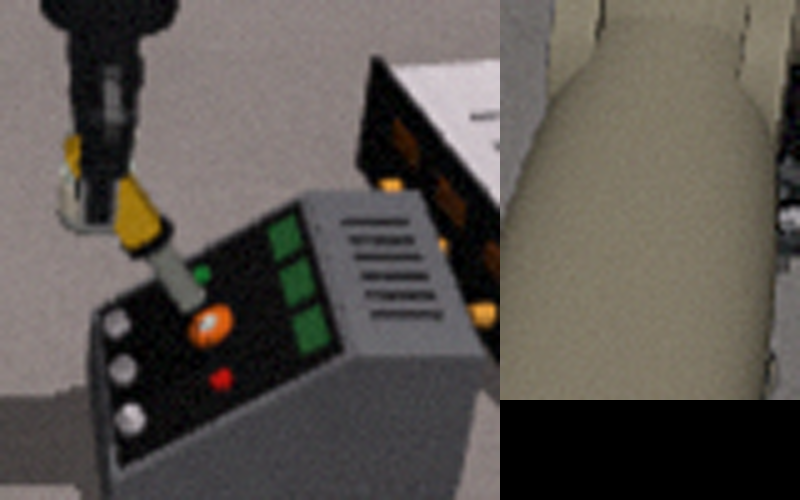

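Emit:
play_rows([
  {"claw": 1, "delta_pos": [0, 0, 0], "twist": 0},
  {"claw": 1, "delta_pos": [0, 0, 0], "twist": 0},
  {"claw": 1, "delta_pos": [0, 0, 0], "twist": 0},
  {"claw": 1, "delta_pos": [0, 0, 0], "twist": 0},
])

```text
clock: 34.9
tcp_pos: [0.6193, -0.0108, 0.1753]
orientation: [0.0, 0.089, 0.996, 0.0]
wrist_force: [-0.0, 0.1, -1.6]
finger_gap: 0.024
```

```bash
python3 - <<'E'
from workcell import env,get_state
s=get_state();print(s["tcp_pos"],abs(s["qvel"]).max(),s["finger_gap"],s["wrist_force"],s["clock"]);print(env.hand_in())
E
```

```text
[ 0.61926761 -0.01080212  0.17528903] 0.002667451798718926 0.02401809336120537 [-0.0286907   0.06233087 -1.61680187] 34.9
the job is handed in; nothing more can be done
None
```

I hung the red hood by its handle across both prongs of the grey double hook, then held the wand in front of the orange port. The job is handed in at 34.9 s, with no verdict reported.

**Tilting the wand:** the moves only turn the tool about its own axis, so I tilted the wand in the grip by pushing its tube against the holder's front top edge. The first push gave about 31°, so I went back and pushed again, which gave about 34.4° (the target is 35°).

**Last checks:**
- **Hood:** seen hanging level on both prongs after release. I did not look at it again later.
- **Tip position:** by calculation it is about 20 mm off the port and within 1 mm of centre. The last side picture agrees, with the tip within about half a pixel of where it should be and its axis running to the port.
- **Holding steady:** the arm was still, the grip was set to 60 N, and the wrist carried only the wand's weight.

**Not confirmed:** the arm hid the port from the top camera, so sideways centring rests on the side view and the arm's own pose. The tilt estimate is good to about 2°. The wand also sits about 7 mm off-centre in the pads, which I allowed for. I did not measure the other bench items again at the end.

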